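# Press a specimen vial home in the V of the photo stage

### The job

Take the red-capped glass vial out of the pine tray and stand it on the deck of the photo stage, in front of the two white clip noses. Then push it along the deck, past the sprung noses and into the V-block, and press it home with a push of about 8 N, so that it bears on both faces of the V; it is glass, so do not ram it against the block. Leave it standing there held by the clip, and leave the other vials, the loupe and the tweezers where they are.

Things in the scene. Friction and masses are not known exactly. Their poses are not given: they have to be found in the camera images.
- vial_3: red-capped glass specimen vial, 26 mm across and 68 mm tall, about 22 g, one of three vials standing in the tray (the others have a blue and a black cap; which stands where changes). Origin at the centre of its underside, z along its axis. The glass body, 26 mm across, reaches up to 64 mm
- stage: steel photo stage fixed to the desk: dark deck 120 (x) by 84 (y) mm, origin at the centre of its underside, smooth deck surface 12 mm above it. Its x axis points from the open front over the deck into the V; y to the left of that. At the back of the deck stands a 90-degree V-block, 34 mm high above the deck, its V open towards -x
- seat (a point): point on the deck surface where the vial's axis stands when it bears on both V faces, 18 mm in front (+x) of the stage's origin along the stage's x; axes as the stage's. Clear deck reaches from 10 to 78 mm in front of it (-x)
- v_left: left half (+y) of the V-block, origin at the seat point, its face 13 mm from the seat at 45 degrees; stage's axes
- v_right: right half (-y) of the V-block, origin at the seat point, its face 13 mm from the seat at 45 degrees; stage's axes
- wood_tray: pine tray 150 (x) by 170 (y) by 34 mm high, walls 10 mm, floor 5 mm thick; origin at the centre of its underside, on the desk; it does not move
- vial_4: blue-capped vial, 22 mm across, 62 mm tall, stands in the tray at least 55 mm from the others; origin at its underside; bystander
- vial_1: black-capped vial, 22 mm across, 62 mm tall, stands in the tray at least 55 mm from the others; origin at its underside; bystander
- loupe: black loupe, 41 mm across, 38 mm tall, standing on the desk; origin at its underside; bystander
- tweezers: fine steel tweezers lying on the desk, 117 mm long (their y), 14 mm wide, 10 mm high; origin at the middle of the underside; bystander
- clip_left (a joint): angle of the left clip arm, 0 at rest, grows outwards. It carries a white nylon nose, an upright pin 8 mm across, from 14 to 28 mm above the deck, at rest 15 mm left of the centre line and 2.5 mm in front (-x) of the seat; a spring holds it inwards with 0.7 N, rising by 1.6 N per mm
- clip_right (a joint): angle of the right clip arm, the mirror image. A vial pushed along the deck spreads the two noses by 1.7 mm each. They rub: getting past them takes a push of 4 to 8 N, most at 5 to 9 mm before home, and still 2 to 3 N just before home. Once home they draw it in with about 1 N. At home the push rises steeply with no more travel

How it is judged:
By the outcome, as a careful person would: the job done as asked, in the order asked, and still so for the second after the job is handed in, with the robot touching nothing.
It also fails if it takes over 58 s, if anything falls off the work surface, if the arm or the gripper's body presses on something with over 40 N, if the wrist force passes 120 N, or if a joint passes its speed limit or range.

### The arm

A 6-joint arm with a two-finger parallel gripper is mounted at the origin on a cart in front of the work surface, level with it; the furniture and walls round the work are solid. World frame = base frame: x ahead of the robot, y to its left, z up, the work surface at z = 0. Lengths are in mm, angles in rad, forces in N, time in s.
With the tool pointing down it reaches from about 350 to 775 mm from the base axis. Payload 7.3 kg.
Tool frame: the origin (TCP) lies at the very end of the fingers, on their centre line; the grasp point (between the pads) lies 19 mm behind it; z points along the fingers, y is the line along which they close (so a half turn about z gives the same grasp; the last joint's range is limited). The gripper opens to 92 mm and grips with 3 to 60 N. Pads are 19 mm wide; open, the fingers measure 130 mm over their backs; the gripper's body (75 mm by 190 mm) begins 47 mm behind the grasp point.
Start: joints at [-1.493, 0.342, 1.524, -0, 1.275, -0.146], TCP at [116.538, -511.922, 226.741] pointing down, gripper open.
Joint ranges: [-2.53, 2.53], [-0.77, 2.02], [0.04, 2.7], [-1, 4.14], [0.28, 2.66], [-3.11, 3.11]. Speed limits (rad/s): [2.57, 2.57, 3.14, 3.14, 3.14, 3.14].

### API

Orientations are given as [roll, pitch, yaw] about the fixed x, y, z axes, in that order (R = Rz(yaw) Ry(pitch) Rx(roll)).
In Python, from plant import bot gives the robot as it stands.
- The arm moves only by the tool send_rows, never from a script. Its argument "rows" is a list of rows, each an object of numbers: "x", "y", "z": the shift along the tool's x, y, z in units of 0.2 m (1.0 is 0.2 m); "ax", "ay", "az": the turn, a rotation vector about the tool's x, y, z in units of 60 degrees (1.0 is 60 degrees); "jaw": the opening, from -1 (shut) to 1 (fully open), so that 0 is half open. In form: [{"x": .., "y": .., "z": .., "ax": .., "ay": .., "az": .., "jaw": ..}, ...]. A call has exactly 10 rows; each row is the pose to reach, as a shift and turn from the pose commanded when the call began, along the tool's axes at that moment; what a row does not reach only later rows make up. A row lasts 1/8 s, in which the tool goes at most 62.5 mm and 10.7 degrees, less where a joint would pass 70% of its speed; a pose out of reach is approached as far as the arm can. A call with a number of a shift or a turn outside -1 to 1 is refused whole. A call with a gripper value outside its range is refused whole. The fingers move at their own pace and stop on an object; the grip force is fixed at half the most. Time passes only in rows, so rows that repeat a pose let the fingers close, or fill a call up. It gives the time, the measured TCP pose, the force, the opening and the grip force at its end, in the units of the state.
- bot.get_obs(): the state, without advancing time (a new reading comes with each control period).
- bot.capture(name): name is "scene" or "side" or "wrist"; returns (picture, depth): 420x560x3 uint8, red, green, blue; 420x560 float32, mm along the optical axis (not along the pixel's ray), 0 where there is no reading.
- bot.camera_model(name): a dict with "vertical_fov" (degrees; the focal length in pixels is half the picture's height over the tangent of half this angle, whatever the lens; pixels are square), "cx", "cy" (the principal point, pixels), "k1" (the pictures are not rectified: a ray, as slopes to the right and down, at radius r is drawn at 1 + k1 r^2 times it, then the intrinsics apply), "R" (3x3) and "t" (3): a world point X has camera coordinates R X + t; the wrist camera has in their place "T_tool_cam" (4x4, takes a point from camera to tool coordinates, whose origin is the TCP and whose axes are the flange's). Camera axes: x right, y down, z forward; pixel columns grow to the right and rows downward; lengths in mm; the calibration is good to about 2 mm. A picture is of the moment at which its call begins: read the wrist's pose just before it. camera_model takes no time and is no camera call.
- bot.close_job(): hands the job in; it is judged then, once.
The state is a dict: "time": time; "joint_positions": joint angles; "dq": joint speeds; "tau": joint torques, N m; "tool_pos": TCP position; "tcp_rot": TCP orientation; "contact_force": force on the tool from outside, world axes, zero at the start; "moment": the same for the moment, N m; "grip_width": finger opening in mm; "finger_force": force on a finger pad.
Only numpy, scipy, OpenCV 4.12 (cv2) and the standard library are available. Lean on these libraries where they do the work, as an engineer would, in place of code of your own. Each camera call takes 0.05 s, during which the arm holds its last target. There are 200 camera calls.

## Working session

There is one attempt and no reset: what is moved stays moved. The work goes in short steps, Python scripts to look and compute and a tool call to move; the robot and the scene stay as the last step left them, time stands still between calls to the robot, and variables do not carry over. Pictures are saved under pics/ and viewed, at most 12 in all, crops included, and the job is handed in when it is done.

Besides the shell and the picture viewer there is one more tool, called after "Request:" as a command line: name --argument value ..., lists and objects as JSON in quotes. send_rows: Moves the arm, as the interface text tells. Its arguments: {"type":"object","properties":{"rows":{"type":"array","items":{"type":"object","properties":{"x":{"type":"number","minimum":-1,"maximum":1},"y":{"type":"number","minimum":-1,"maximum":1},"z":{"type":"number","minimum":-1,"maximum":1},"ax":{"type":"number","minimum":-1,"maximum":1},"ay":{"type":"number","minimum":-1,"maximum":1},"az":{"type":"number","minimum":-1,"maximum":1},"jaw":{"type":"number"}}}}},"required":["rows"]}

```bash
ls; mkdir -p pics
cat > h.py <<'E'
import numpy as np,cv2
from plant import bot
def cap(n,name):
    o=bot.get_obs(); p,d=bot.capture(n); np.savez('pics/'+name+'.npz',p=p,d=d,pos=o['tool_pos'],rot=o['tcp_rot'])
    cv2.imwrite('pics/'+name+'.png',p[:,:,::-1]); return p,d,o
def Rr(rpy):
    from scipy.spatial.transform import Rotation as R
    return R.from_euler('xyz',rpy).as_matrix()
def rays(n,uv,o=None):
    m=bot.camera_model(n); uv=np.atleast_2d(np.float64(uv)); f=210/np.tan(np.radians(m['vertical_fov'])/2)
    K=np.array([[f,0,m['cx']],[0,f,m['cy']],[0,0,1]])
    s=cv2.undistortPoints(uv[:,None],K,np.array([m['k1'],0,0,0.]))[:,0]
    d=np.c_[s,np.ones(len(s))]
    if 'R' in m:
        R=np.array(m['R']);t=np.array(m['t']); return -R.T@t, d@R
    T=np.array(m['T_tool_cam']); W=Rr(o['tcp_rot']); 
    return np.array(o['tool_pos'])+W@T[:3,3], d@(W@T[:3,:3]).T
def plane(n,uv,z,o=None):
    c,d=rays(n,uv,o); return c+d*((z-c[2])/d[:,2])[:,None]
def pts(n,uv,depth,o=None):
    c,d=rays(n,uv,o); uv=np.atleast_2d(uv); return c+d*np.array([depth[int(v),int(u)] for u,v in uv])[:,None]
E
python3 - <<'E'
from h import *
a=cap('scene','s0')[0];b=cap('side','d0')[0]
o=bot.get_obs();print(o)
for n in('scene','side','wrist'):print(bot.camera_model(n))
E
```

```text
pics
{'time': 0.1, 'joint_positions': array([-1.49303542e+00,  3.42639127e-01,  1.52493829e+00, -4.57291775e-06,
        1.27536290e+00, -1.45995085e-01]), 'dq': array([ 0.00026607, -0.00135566, -0.00126886, -0.00181838, -0.00097007,
        0.00108657]), 'tau': array([ 2.04092008e-03, -4.32001126e+01, -2.44695711e+01,  7.18359277e-02,
        5.25547145e-02, -5.16828914e-05]), 'tool_pos': array([ 116.48869562, -511.54435918,  226.1158084 ]), 'tcp_rot': array([-3.14025870e+00, -1.91726890e-04,  2.23757194e-01]), 'contact_force': array([-0.29244821, -0.27694081,  0.6276871 ]), 'moment': array([ 0.0528829 , -0.01280828, -0.0271479 ]), 'finger_force': 0.0, 'grip_width': 91.59811204560347}
{'vertical_fov': 50.11131524452499, 'cx': 286.641016958681, 'cy': 212.17124473950744, 'k1': -0.13140668535569122, 'R': array([[ 0.87599481, -0.48206078, -0.01582707],
       [-0.32697272, -0.56940776, -0.7542305 ],
       [ 0.35457288,  0.66587702, -0.65641897]]), 't': array([-456.23136276,  261.06318161,  783.52818995])}
{'vertical_fov': 52.87959089269412, 'cx': 274.61269187368754, 'cy': 202.7358343654127, 'k1': 0.003167425091150021, 'R': array([[ 0.90073234, -0.43431117, -0.00741961],
       [-0.19727168, -0.39379091, -0.89778205],
       [ 0.38699499,  0.81012501, -0.44037751]]), 't': array([-447.2365416 ,  170.87261639,  604.05131303])}
{'vertical_fov': 65.97313008709462, 'cx': 282.8645769618333, 'cy': 204.39368829231168, 'k1': -0.0617718530222416, 'T_tool_cam': array([[ 7.71201976e-05, -9.54838254e-01, -2.97126071e-01,
         8.09062553e+01],
       [ 9.99999859e-01,  2.29870637e-04, -4.79153819e-04,
         6.43317444e-01],
       [ 5.25814955e-04, -2.97125992e-01,  9.54838137e-01,
        -1.57601423e+02],
       [ 0.00000000e+00,  0.00000000e+00,  0.00000000e+00,
         1.00000000e+00]])}
```

View pics/s0.png

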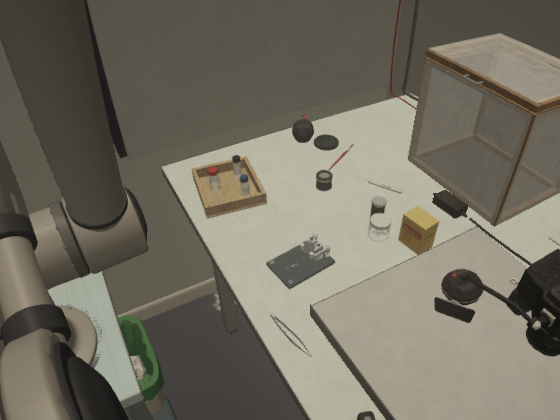

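View pics/d0.png

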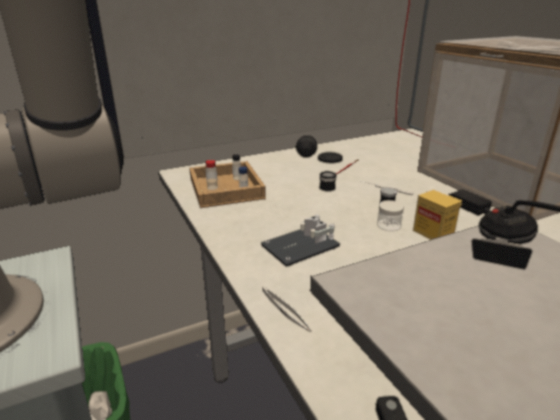

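The scene view shows the red cap at about (213,172) in the tray, with the blue cap at (244,179) and the black cap at (236,159). The stage deck is at about (300,262), with the V and clips on its right at (317,248). The tweezers are at (290,335). In the side view the red cap is at (211,165).

Run:
```python
from h import *
np.set_printoptions(precision=1,suppress=True)
for n,f in(('scene','s0'),('side','d0')):
    p=np.load(f'pics/{f}.npz')['p'].astype(int)
    m=((p[...,0]-np.maximum(p[...,1],p[...,2])>60)).astype(np.uint8); m[:,300:]=0;m[:120]=0
    k,l,s,c=cv2.connectedComponentsWithStats(m)
    for i in range(1,k):
        if s[i,4]>10: print(n,c[i],s[i],plane(n,c[i],66))
print(plane('scene',[[244,179],[236,159]],61))
print('deck corners',plane('scene',[[267,264],[294,284],[334,262],[305,240]],12))
print('tray',plane('scene',[[193,167],[206,213],[265,202],[250,160]],34))
print('tw',plane('scene',[[272,318],[310,354]],5),'loupe',plane('scene',[[324,188]],0))
```

```text
scene [212.2 169.3] [208 167   9   6  42] [[470.6 285.7  66. ]]
side [210.  162.6] [206 160   9   7  51] [[467.7 287.5  66. ]]
[[524.3 216.1  61. ]
 [542.1 303.8  61. ]]
deck corners [[466.5 -14.4  12. ]
 [488.8 -88.9  12. ]
 [590.3 -78.6  12. ]
 [571.1   7.6  12. ]]
tray [[443.9 365.2  34. ]
 [407.7 176.   34. ]
 [542.7 143.5  34. ]
 [586.3 318.3  34. ]]
tw [[ 415.  -135.5    5. ]
 [ 437.5 -236.7    5. ]] loupe [[715.  155.8   0. ]]
```

Request:
send_rows --rows '[{"x": 0.2, "y": -0.17, "z": 0}, {"x": 0.4, "y": -0.34, "z": 0}, {"x": 0.6, "y": -0.51, "z": 0}, {"x": 0.8, "y": -0.68, "z": 0}, {"x": 1, "y": -0.85, "z": 0}, {"x": 1, "y": -0.85, "z": 0}, {"x": 1, "y": -0.85, "z": 0}, {"x": 1, "y": -0.85, "z": 0}, {"x": 1, "y": -0.85, "z": 0}, {"x": 1, "y": -0.85, "z": 0}]'

```text
schema error: expected keys x, y, z, ax, ay, az, jaw
```

Request:
send_rows --rows '[{"x": 0.2, "y": -0.18, "z": 0}, {"x": 0.4, "y": -0.36, "z": 0}, {"x": 0.6, "y": -0.54, "z": 0.05}, {"x": 0.8, "y": -0.72, "z": 0.15}, {"x": 1, "y": -0.9, "z": 0.3}, {"x": 1, "y": -0.98, "z": 0.4}, {"x": 1, "y": -0.98, "z": 0.4}, {"x": 1, "y": -0.98, "z": 0.4}, {"x": 1, "y": -0.98, "z": 0.4}, {"x": 1, "y": -0.98, "z": 0.4}]'

```text
schema error: expected keys x, y, z, ax, ay, az, jaw
```

Run:
```python
from h import *
p,d,o=cap('wrist','w1');print(o['time'],o['tool_pos'],o['tcp_rot'])
```

```text
0.1 [ 116.48869562 -511.54435918  226.1158084 ] [-3.14025870e+00 -1.91726890e-04  2.23757194e-01]
```

View pics/w1.png

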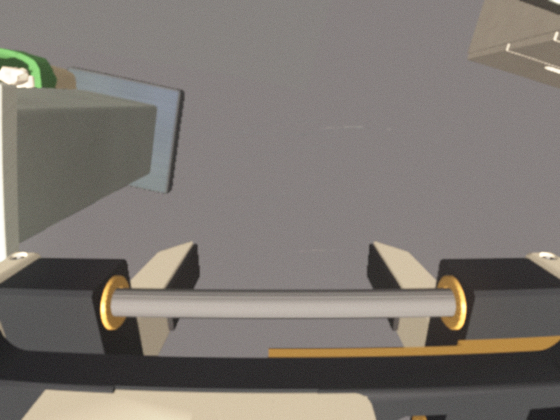

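All seven keys are required. This frame shows only the floor and the fingers, with the finger ends at about (175,250) and (390,250).

Request:
send_rows --rows '[{"x": 0.2, "y": -0.17, "z": 0, "ax": 0, "ay": 0, "az": 0, "jaw": 1}, {"x": 0.4, "y": -0.34, "z": 0, "ax": 0, "ay": 0, "az": 0, "jaw": 1}, {"x": 0.6, "y": -0.51, "z": 0, "ax": 0, "ay": 0, "az": 0, "jaw": 1}, {"x": 0.8, "y": -0.68, "z": 0, "ax": 0, "ay": 0, "az": 0, "jaw": 1}, {"x": 1, "y": -0.85, "z": 0, "ax": 0, "ay": 0, "az": 0, "jaw": 1}, {"x": 1, "y": -0.85, "z": 0, "ax": 0, "ay": 0, "az": 0, "jaw": 1}, {"x": 1, "y": -0.85, "z": 0, "ax": 0, "ay": 0, "az": 0, "jaw": 1}, {"x": 1, "y": -0.85, "z": 0, "ax": 0, "ay": 0, "az": 0, "jaw": 1}, {"x": 1, "y": -0.85, "z": 0, "ax": 0, "ay": 0, "az": 0, "jaw": 1}, {"x": 1, "y": -0.85, "z": 0, "ax": 0, "ay": 0, "az": 0, "jaw": 1}]'

```text
time: 1.4
tool_pos: [273.4, -302.3, 226.6]
tcp_rot: [-3.141, 0.0, 0.223]
contact_force: [-0.2, 0.2, -0.1]
grip_width: 91.7
finger_force: 0.0
```

Request:
send_rows --rows '[{"x": 0.2, "y": -0.18, "z": 0, "ax": 0, "ay": 0, "az": 0, "jaw": 1}, {"x": 0.4, "y": -0.36, "z": 0, "ax": 0, "ay": 0, "az": 0, "jaw": 1}, {"x": 0.6, "y": -0.54, "z": 0.1, "ax": 0, "ay": 0, "az": 0, "jaw": 1}, {"x": 0.8, "y": -0.72, "z": 0.2, "ax": 0, "ay": 0, "az": 0, "jaw": 1}, {"x": 1, "y": -0.9, "z": 0.3, "ax": 0, "ay": 0, "az": 0, "jaw": 1}, {"x": 1, "y": -0.95, "z": 0.35, "ax": 0, "ay": 0, "az": 0, "jaw": 1}, {"x": 1, "y": -0.95, "z": 0.35, "ax": 0, "ay": 0, "az": 0, "jaw": 1}, {"x": 1, "y": -0.95, "z": 0.35, "ax": 0, "ay": 0, "az": 0, "jaw": 1}, {"x": 1, "y": -0.95, "z": 0.35, "ax": 0, "ay": 0, "az": 0, "jaw": 1}, {"x": 1, "y": -0.95, "z": 0.35, "ax": 0, "ay": 0, "az": 0, "jaw": 1}]'

```text
time: 2.65
tool_pos: [426.7, -72.9, 157.2]
tcp_rot: [3.141, -0.001, 0.222]
contact_force: [0.5, -0.1, 0.1]
grip_width: 91.6
finger_force: 0.0
```

Run:
```python
from h import *
p,d,o=cap('wrist','w2');print(o['time'],o['tool_pos'],o['tcp_rot'])
```

```text
2.65 [426.70840804 -72.94036203 157.16056506] [ 3.14092874e+00 -7.78134830e-04  2.22349704e-01]
```

View pics/w2.png

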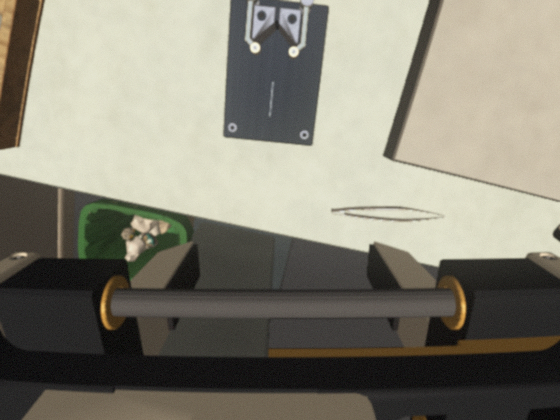

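The wrist view shows the stage with its front corners at (224,137) and (312,145). The white noses are at (255,48) and (293,51), and the V is above them. I'll move 80 mm forward for a centred view.

Request:
send_rows --rows '[{"x": 0.2, "y": 0, "z": 0, "ax": 0, "ay": 0, "az": 0, "jaw": 1}, {"x": 0.4, "y": 0, "z": 0, "ax": 0, "ay": 0, "az": 0, "jaw": 1}, {"x": 0.4, "y": 0, "z": 0, "ax": 0, "ay": 0, "az": 0, "jaw": 1}, {"x": 0.4, "y": 0, "z": 0, "ax": 0, "ay": 0, "az": 0, "jaw": 1}, {"x": 0.4, "y": 0, "z": 0, "ax": 0, "ay": 0, "az": 0, "jaw": 1}, {"x": 0.4, "y": 0, "z": 0, "ax": 0, "ay": 0, "az": 0, "jaw": 1}, {"x": 0.4, "y": 0, "z": 0, "ax": 0, "ay": 0, "az": 0, "jaw": 1}, {"x": 0.4, "y": 0, "z": 0, "ax": 0, "ay": 0, "az": 0, "jaw": 1}, {"x": 0.4, "y": 0, "z": 0, "ax": 0, "ay": 0, "az": 0, "jaw": 1}, {"x": 0.4, "y": 0, "z": 0, "ax": 0, "ay": 0, "az": 0, "jaw": 1}]'

```text
time: 3.95
tool_pos: [504.7, -54.4, 156.7]
tcp_rot: [3.142, 0.0, 0.224]
contact_force: [-0.5, -0.3, 0.4]
grip_width: 91.6
finger_force: 0.0
```

Run:
```python
from h import *
p,d,o=cap('wrist','w3');print(o['time'],o['tool_pos'],o['tcp_rot'])
c=p[20:270,150:400][:,:,::-1]; cv2.imwrite('pics/w3c.png',cv2.resize(c,(600,600),interpolation=cv2.INTER_CUBIC))
```

```text
3.95 [504.67697552 -54.37119089 156.69713029] [3.14151643e+00 3.00835724e-05 2.23794246e-01]
```

View pics/w3c.png

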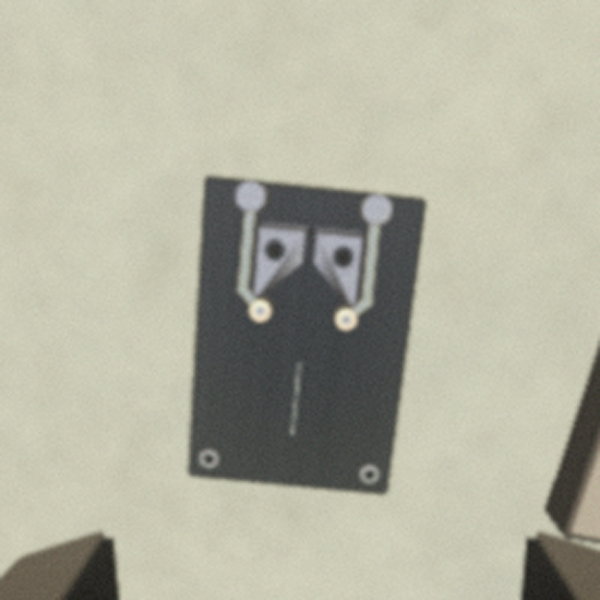

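The crop (2.4x) shows the deck corners at (206,177), (426,200), (387,493) and (190,475). The noses are at (260,310) and (346,319), their arms run back outside the V, and the front is clear.

Run:
```python
from h import *
np.set_printoptions(precision=2,suppress=True)
D=np.load('pics/w3.npz');p=D['p'];o=dict(tool_pos=D['pos'],tcp_rot=D['rot'])
m=(p.max(2)<100).astype(np.uint8); m[:85]=0;m[228:]=0;m[:,:220]=0;m[:,335:]=0
m=cv2.morphologyEx(m,cv2.MORPH_CLOSE,np.ones((25,25)))
c=max(cv2.findContours(m,0,1)[0],key=cv2.contourArea)[:,0]
w=plane('wrist',c,12,o)[:,:2].astype(np.float32)
print(cv2.minAreaRect(w))
f=lambda l:np.array(l)/2.4+[150,20]-0.3
C=plane('wrist',f([[206,177],[426,200],[387,493],[190,475]]),12,o)
print(C, C.mean(0)); x=(C[0]+C[1]-C[2]-C[3]);print('yaw',np.arctan2(x[1],x[0]), np.linalg.norm(C[0]-C[3]),np.linalg.norm(C[0]-C[1]))
N=plane('wrist',f([[260,310],[346,319]]),40,o);print(N)
y=N[0]-N[1];print('nyaw',np.arctan2(-y[0],y[1]),np.linalg.norm(y))
S=plane('wrist',f([[208,459],[370,475]]),12,o);y=S[0]-S[1];print('syaw',np.arctan2(-y[0],y[1]))
yaw=np.arctan2(x[1],x[0]);ux=np.array([np.cos(yaw),np.sin(yaw)])
print('seat',N.mean(0)[:2]+2.5*ux, C.mean(0)[:2]+18*ux)
print('depth deck',pts('wrist',f([[300,430],[240,400]]),D['d'],o))
```

```text
((530.2562255859375, -41.48233413696289), (117.24183654785156, 81.64810180664062), 7.045719146728516)
[[583.55   6.34  12.  ]
 [593.69 -75.43  12.  ]
 [477.04 -89.96  12.  ]
 [466.63  -8.55  12.  ]] [530.23 -41.9   12.  ]
yaw 0.12529020144676511 117.87015029497185 82.39470781472318
[[543.69 -24.51  40.  ]
 [547.31 -54.75  40.  ]]
nyaw 0.11924714445760777 30.460867776740052
syaw 0.12000811823017657
seat [547.98 -39.32] [548.09 -39.65]
depth deck [[495.42 -48.82  11.12]
 [502.51 -22.61  11.74]]
```

Request:
send_rows --rows '[{"x": 0, "y": -0.25, "z": 0, "ax": 0, "ay": 0, "az": 0.05, "jaw": 1}, {"x": 0, "y": -0.5, "z": 0, "ax": 0, "ay": 0, "az": 0.097, "jaw": 1}, {"x": 0, "y": -0.75, "z": 0, "ax": 0, "ay": 0, "az": 0.097, "jaw": 1}, {"x": 0, "y": -1, "z": 0, "ax": 0, "ay": 0, "az": 0.097, "jaw": 1}, {"x": 0, "y": -1, "z": 0, "ax": 0, "ay": 0, "az": 0.097, "jaw": 1}, {"x": 0, "y": -1, "z": 0, "ax": 0, "ay": 0, "az": 0.097, "jaw": 1}, {"x": 0, "y": -1, "z": 0, "ax": 0, "ay": 0, "az": 0.097, "jaw": 1}, {"x": 0, "y": -1, "z": 0, "ax": 0, "ay": 0, "az": 0.097, "jaw": 1}, {"x": 0, "y": -1, "z": 0, "ax": 0, "ay": 0, "az": 0.097, "jaw": 1}, {"x": 0, "y": -1, "z": 0, "ax": 0, "ay": 0, "az": 0.097, "jaw": 1}]'

```text
time: 5.25
tool_pos: [460.4, 140.3, 156.7]
tcp_rot: [3.142, 0.0, 0.122]
contact_force: [-0.3, 0.3, 0.5]
grip_width: 91.6
finger_force: 0.0
```

Request:
send_rows --rows '[{"x": -0.05, "y": -0.25, "z": 0, "ax": 0, "ay": 0, "az": 0, "jaw": 0.1}, {"x": -0.1, "y": -0.5, "z": 0, "ax": 0, "ay": 0, "az": 0, "jaw": 0.1}, {"x": -0.15, "y": -0.65, "z": 0, "ax": 0, "ay": 0, "az": 0, "jaw": 0.1}, {"x": -0.15, "y": -0.65, "z": 0, "ax": 0, "ay": 0, "az": 0, "jaw": 0.1}, {"x": -0.15, "y": -0.65, "z": 0, "ax": 0, "ay": 0, "az": 0, "jaw": 0.1}, {"x": -0.15, "y": -0.65, "z": 0, "ax": 0, "ay": 0, "az": 0, "jaw": 0.1}, {"x": -0.15, "y": -0.65, "z": 0, "ax": 0, "ay": 0, "az": 0, "jaw": 0.1}, {"x": -0.15, "y": -0.65, "z": 0, "ax": 0, "ay": 0, "az": 0, "jaw": 0.1}, {"x": -0.15, "y": -0.65, "z": 0, "ax": 0, "ay": 0, "az": 0, "jaw": 0.1}, {"x": -0.15, "y": -0.65, "z": 0, "ax": 0, "ay": 0, "az": 0, "jaw": 0.1}]'

```text
time: 6.5
tool_pos: [414.7, 266.0, 156.7]
tcp_rot: [3.141, -0.0, 0.122]
contact_force: [0.1, -0.3, -0.7]
grip_width: 50.6
finger_force: 0.0
```

Run:
```python
from h import *
np.set_printoptions(precision=2,suppress=True)
p,d,o=cap('wrist','w4');print(o['time'],o['tool_pos'],o['tcp_rot'],o['grip_width'])
q=p.astype(int);m=(q[...,0]-np.maximum(q[...,1],q[...,2])>60).astype(np.uint8)
k,l,s,c=cv2.connectedComponentsWithStats(m)
for i in range(1,k):
  if s[i,4]>40: print(c[i],s[i],plane('wrist',c[i],71,o),pts('wrist',c[i],d,o))
```

```text
6.5 [414.68 265.96 156.68] [ 3.14 -0.    0.12] 50.558871312019456
[276.08 142.66] [261 127  31  32 784] [[467.15 276.99  71.  ]] [[467.35 276.98  72.72]]
```

View pics/w4.png

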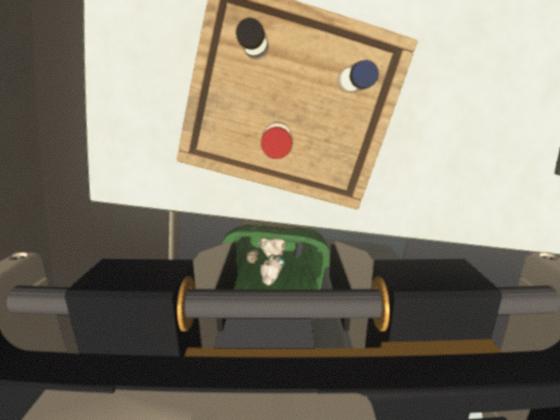

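The red cap is centred at (276,143), which puts it at (467.2, 277.0). The black vial is at (250,33) and the blue at (362,74), both clear of the grasp. I'll descend and grip.

Request:
send_rows --rows '[{"x": 0.267, "y": -0.0225, "z": 0, "ax": 0, "ay": 0, "az": 0, "jaw": 0.1}, {"x": 0.267, "y": -0.0225, "z": 0, "ax": 0, "ay": 0, "az": 0, "jaw": 0.1}, {"x": 0.267, "y": -0.0225, "z": 0.2, "ax": 0, "ay": 0, "az": 0, "jaw": 0.1}, {"x": 0.267, "y": -0.0225, "z": 0.4, "ax": 0, "ay": 0, "az": 0, "jaw": 0.1}, {"x": 0.267, "y": -0.0225, "z": 0.5, "ax": 0, "ay": 0, "az": 0, "jaw": 0.1}, {"x": 0.267, "y": -0.0225, "z": 0.568, "ax": 0, "ay": 0, "az": 0, "jaw": 0.1}, {"x": 0.267, "y": -0.0225, "z": 0.568, "ax": 0, "ay": 0, "az": 0, "jaw": 0.1}, {"x": 0.267, "y": -0.0225, "z": 0.568, "ax": 0, "ay": 0, "az": 0, "jaw": -0.2}, {"x": 0.267, "y": -0.0225, "z": 0.568, "ax": 0, "ay": 0, "az": 0, "jaw": -0.3}, {"x": 0.267, "y": -0.0225, "z": 0.568, "ax": 0, "ay": 0, "az": 0, "jaw": -0.36}]'

```text
time: 7.8
tool_pos: [467.4, 277.1, 43.7]
tcp_rot: [-3.141, -0.001, 0.122]
contact_force: [0.0, 0.3, -0.7]
grip_width: 30.2
finger_force: 0.0
```

Request:
send_rows --rows '[{"x": 0, "y": 0, "z": 0, "ax": 0, "ay": 0, "az": 0, "jaw": -0.42}, {"x": 0, "y": 0, "z": 0, "ax": 0, "ay": 0, "az": 0, "jaw": -0.45}, {"x": 0, "y": 0, "z": 0, "ax": 0, "ay": 0, "az": 0, "jaw": -0.5}, {"x": 0, "y": 0, "z": 0, "ax": 0, "ay": 0, "az": 0, "jaw": -0.6}, {"x": 0, "y": 0, "z": 0, "ax": 0, "ay": 0, "az": 0, "jaw": -0.6}, {"x": 0, "y": 0, "z": 0, "ax": 0, "ay": 0, "az": 0, "jaw": -0.6}, {"x": 0, "y": 0, "z": -0.02, "ax": 0, "ay": 0, "az": 0, "jaw": -0.6}, {"x": 0, "y": 0, "z": -0.05, "ax": 0, "ay": 0, "az": 0, "jaw": -0.6}, {"x": 0, "y": 0, "z": -0.1, "ax": 0, "ay": 0, "az": 0, "jaw": -0.6}, {"x": 0, "y": 0, "z": -0.1, "ax": 0, "ay": 0, "az": 0, "jaw": -0.6}]'

```text
time: 9.05
tool_pos: [467.8, 277.3, 64.2]
tcp_rot: [-3.141, -0.002, 0.122]
contact_force: [0.3, 0.8, 0.8]
grip_width: 25.4
finger_force: 30.0
```

Request:
send_rows --rows '[{"x": 0, "y": 0, "z": -0.2, "ax": 0, "ay": 0, "az": 0, "jaw": -0.6}, {"x": 0, "y": 0, "z": -0.35, "ax": 0, "ay": 0, "az": 0, "jaw": -0.6}, {"x": 0, "y": 0.1, "z": -0.35, "ax": 0, "ay": 0, "az": 0, "jaw": -0.6}, {"x": 0, "y": 0.3, "z": -0.35, "ax": 0, "ay": 0, "az": 0, "jaw": -0.6}, {"x": 0, "y": 0.5, "z": -0.35, "ax": 0, "ay": 0, "az": 0, "jaw": -0.6}, {"x": 0, "y": 0.7, "z": -0.35, "ax": 0, "ay": 0, "az": 0, "jaw": -0.6}, {"x": 0, "y": 0.9, "z": -0.35, "ax": 0, "ay": 0, "az": 0, "jaw": -0.6}, {"x": 0, "y": 1, "z": -0.35, "ax": 0, "ay": 0, "az": 0, "jaw": -0.6}, {"x": 0, "y": 1, "z": -0.35, "ax": 0, "ay": 0, "az": 0, "jaw": -0.6}, {"x": 0, "y": 1, "z": -0.35, "ax": 0, "ay": 0, "az": 0, "jaw": -0.6}]'

```text
time: 10.3
tool_pos: [490.9, 78.5, 132.4]
tcp_rot: [-3.141, 0.001, 0.122]
contact_force: [-0.0, -0.3, -0.9]
grip_width: 25.5
finger_force: 30.0
```

Request:
send_rows --rows '[{"x": 0, "y": 0.2, "z": 0, "ax": 0, "ay": 0, "az": 0, "jaw": -0.6}, {"x": -0.01, "y": 0.4, "z": 0, "ax": 0, "ay": 0, "az": 0, "jaw": -0.6}, {"x": -0.02, "y": 0.55, "z": 0, "ax": 0, "ay": 0, "az": 0, "jaw": -0.6}, {"x": -0.02, "y": 0.62, "z": 0, "ax": 0, "ay": 0, "az": 0, "jaw": -0.6}, {"x": -0.02, "y": 0.62, "z": 0.1, "ax": 0, "ay": 0, "az": 0, "jaw": -0.6}, {"x": -0.02, "y": 0.62, "z": 0.25, "ax": 0, "ay": 0, "az": 0, "jaw": -0.6}, {"x": -0.02, "y": 0.62, "z": 0.35, "ax": 0, "ay": 0, "az": 0, "jaw": -0.6}, {"x": -0.02, "y": 0.62, "z": 0.35, "ax": 0, "ay": 0, "az": 0, "jaw": -0.6}, {"x": -0.02, "y": 0.62, "z": 0.35, "ax": 0, "ay": 0, "az": 0, "jaw": -0.6}, {"x": -0.02, "y": 0.62, "z": 0.35, "ax": 0, "ay": 0, "az": 0, "jaw": -0.6}]'

```text
time: 11.55
tool_pos: [503.3, -45.0, 64.1]
tcp_rot: [3.141, -0.002, 0.123]
contact_force: [0.1, -0.9, 0.2]
grip_width: 25.4
finger_force: 30.0
```

Run:
```python
from h import *
p,d,o=cap('wrist','w5');print(o['time'],o['tool_pos'],o['tcp_rot'])
```

```text
11.55 [503.32593818 -44.95981132  64.06405915] [ 3.14085068e+00 -1.79970597e-03  1.22678237e-01]
```

View pics/w5.png

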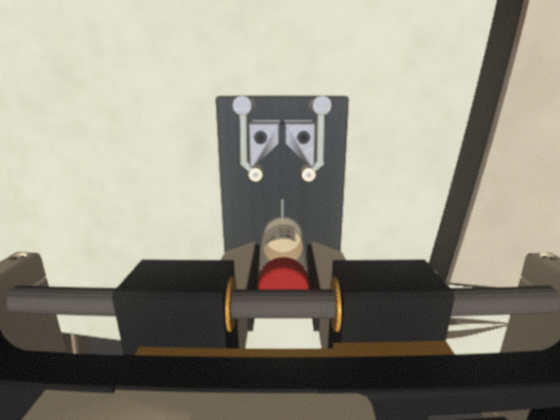

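The view shows the vial (column ~283) aligned with the noses at (255,175) and (309,175), and standing in front of them. I'll lower it to the deck.

Request:
send_rows --rows '[{"x": 0, "y": 0, "z": 0.03, "ax": 0, "ay": 0, "az": 0, "jaw": -0.6}, {"x": 0, "y": 0, "z": 0.05, "ax": 0, "ay": 0, "az": 0, "jaw": -0.6}, {"x": 0, "y": 0, "z": 0.06, "ax": 0, "ay": 0, "az": 0, "jaw": -0.6}, {"x": 0, "y": 0, "z": 0.063, "ax": 0, "ay": 0, "az": 0, "jaw": -0.6}, {"x": 0, "y": 0, "z": 0.065, "ax": 0, "ay": 0, "az": 0, "jaw": -0.6}, {"x": 0, "y": 0, "z": 0.067, "ax": 0, "ay": 0, "az": 0, "jaw": -0.6}, {"x": 0, "y": 0, "z": 0.067, "ax": 0, "ay": 0, "az": 0, "jaw": -0.6}, {"x": 0, "y": 0, "z": 0.067, "ax": 0, "ay": 0, "az": 0, "jaw": -0.6}, {"x": 0, "y": 0, "z": 0.067, "ax": 0, "ay": 0, "az": 0, "jaw": -0.6}, {"x": 0, "y": 0, "z": 0.067, "ax": 0, "ay": 0, "az": 0, "jaw": -0.6}]'

```text
time: 12.85
tool_pos: [502.7, -45.1, 50.2]
tcp_rot: [3.141, -0.0, 0.122]
contact_force: [-1.8, 0.6, 5.7]
grip_width: 25.2
finger_force: 30.0
```

Request:
send_rows --rows '[{"x": 0, "y": 0, "z": -0.002, "ax": 0, "ay": 0, "az": 0, "jaw": -0.6}, {"x": 0, "y": 0, "z": -0.002, "ax": 0, "ay": 0, "az": 0, "jaw": -0.4}, {"x": 0, "y": 0, "z": -0.002, "ax": 0, "ay": 0, "az": 0, "jaw": -0.3}, {"x": 0, "y": 0, "z": -0.002, "ax": 0, "ay": 0, "az": 0, "jaw": -0.2}, {"x": 0, "y": 0, "z": -0.002, "ax": 0, "ay": 0, "az": 0, "jaw": -0.1}, {"x": 0, "y": 0, "z": -0.03, "ax": 0, "ay": 0, "az": 0, "jaw": -0.1}, {"x": 0, "y": 0, "z": -0.15, "ax": 0, "ay": 0, "az": 0, "jaw": -0.1}, {"x": 0, "y": 0, "z": -0.3, "ax": 0, "ay": 0, "az": 0, "jaw": -0.1}, {"x": 0, "y": 0, "z": -0.3, "ax": 0, "ay": 0, "az": 0, "jaw": -0.1}, {"x": 0, "y": 0, "z": -0.3, "ax": 0, "ay": 0, "az": 0, "jaw": -0.1}]'

```text
time: 14.1
tool_pos: [502.3, -45.0, 109.4]
tcp_rot: [-3.142, 0.0, 0.122]
contact_force: [0.8, -0.6, -0.1]
grip_width: 41.5
finger_force: 0.0
```

Request:
send_rows --rows '[{"x": -0.1, "y": 0, "z": 0, "ax": 0, "ay": 0, "az": 0, "jaw": -0.5}, {"x": -0.2, "y": 0, "z": 0, "ax": 0, "ay": 0, "az": 0, "jaw": -0.7}, {"x": -0.25, "y": 0, "z": 0, "ax": 0, "ay": 0, "az": 0, "jaw": -1}, {"x": -0.25, "y": 0, "z": 0, "ax": 0, "ay": 0, "az": 0, "jaw": -1}, {"x": -0.25, "y": 0, "z": 0, "ax": 0, "ay": 0, "az": 0, "jaw": -1}, {"x": -0.25, "y": 0, "z": 0, "ax": 0, "ay": 0, "az": 0, "jaw": -1}, {"x": -0.25, "y": 0, "z": 0, "ax": 0, "ay": 0, "az": 0, "jaw": -1}, {"x": -0.25, "y": 0, "z": 0, "ax": 0, "ay": 0, "az": 0, "jaw": -1}, {"x": -0.25, "y": 0, "z": 0, "ax": 0, "ay": 0, "az": 0, "jaw": -1}, {"x": -0.25, "y": 0, "z": 0, "ax": 0, "ay": 0, "az": 0, "jaw": -1}]'

```text
time: 15.35
tool_pos: [453.0, -51.2, 109.7]
tcp_rot: [3.141, -0.0, 0.122]
contact_force: [1.0, -0.2, 0.3]
grip_width: 0.3
finger_force: 0.0
```

```bash
cat > m.py <<'E'
from h import *
import sys
np.set_printoptions(precision=2,suppress=True)
p,d,o=cap('wrist',sys.argv[1]);print(o['time'],o['tool_pos'],o['tcp_rot'],o['grip_width'],o['contact_force'])
q=p.astype(int);m=(q[...,0]-np.maximum(q[...,1],q[...,2])>60).astype(np.uint8)
k,l,s,c=cv2.connectedComponentsWithStats(m)
seat=np.array([548,-39.5,0]);U=np.array([[.9926,.1217,0],[-.1217,.9926,0]])
for i in range(1,k):
  if s[i,4]>40: P=plane('wrist',c[i],80,o);print(c[i],s[i],P,'stage rel seat',(P-seat)@U.T, 'depthz',pts('wrist',c[i],d,o)[:,2])
E
python3 m.py w6
```

```text
15.35 [453.05 -51.2  109.73] [ 3.14 -0.    0.12] 0.2703694657500027 [ 1.03 -0.15  0.32]
[282.36 158.68] [ 263  139   40   40 1230] [[503.21 -45.27  80.  ]] stage rel seat [[-45.16  -0.27]] depthz [80.49]
```

View pics/w6.png

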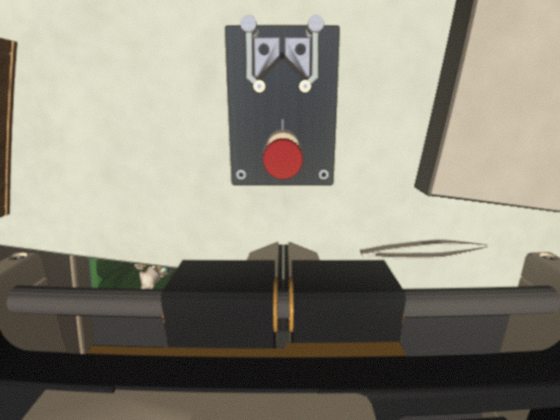

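The vial stands at about (282,159), which is 45 mm in front of the seat and within 0.3 mm of the centre line. The fingers are closed behind it. I'll lower them and begin pushing.

Request:
send_rows --rows '[{"x": 0, "y": 0, "z": 0.2, "ax": 0, "ay": 0, "az": 0, "jaw": -1}, {"x": 0, "y": 0, "z": 0.35, "ax": 0, "ay": 0, "az": 0, "jaw": -1}, {"x": 0, "y": 0, "z": 0.437, "ax": 0, "ay": 0, "az": 0, "jaw": -1}, {"x": 0, "y": 0, "z": 0.437, "ax": 0, "ay": 0, "az": 0, "jaw": -1}, {"x": 0.04, "y": 0, "z": 0.437, "ax": 0, "ay": 0, "az": 0, "jaw": -1}, {"x": 0.08, "y": 0, "z": 0.437, "ax": 0, "ay": 0, "az": 0, "jaw": -1}, {"x": 0.1, "y": 0, "z": 0.437, "ax": 0, "ay": 0, "az": 0, "jaw": -1}, {"x": 0.12, "y": 0, "z": 0.437, "ax": 0, "ay": 0, "az": 0, "jaw": -1}, {"x": 0.12, "y": 0, "z": 0.437, "ax": 0, "ay": 0, "az": 0, "jaw": -1}, {"x": 0.12, "y": 0, "z": 0.437, "ax": 0, "ay": 0, "az": 0, "jaw": -1}]'

```text
time: 16.65
tool_pos: [476.6, -48.2, 22.3]
tcp_rot: [-3.142, 0.0, 0.122]
contact_force: [0.1, -0.7, -0.0]
grip_width: 0.4
finger_force: 0.0
```

Request:
send_rows --rows '[{"x": 0.012, "y": 0, "z": 0, "ax": 0, "ay": 0, "az": 0, "jaw": -1}, {"x": 0.024, "y": 0, "z": 0, "ax": 0, "ay": 0, "az": 0, "jaw": -1}, {"x": 0.036, "y": 0, "z": 0, "ax": 0, "ay": 0, "az": 0, "jaw": -1}, {"x": 0.048, "y": 0, "z": 0, "ax": 0, "ay": 0, "az": 0, "jaw": -1}, {"x": 0.06, "y": 0, "z": 0, "ax": 0, "ay": 0, "az": 0, "jaw": -1}, {"x": 0.07, "y": 0, "z": 0, "ax": 0, "ay": 0, "az": 0, "jaw": -1}, {"x": 0.08, "y": 0, "z": 0, "ax": 0, "ay": 0, "az": 0, "jaw": -1}, {"x": 0.09, "y": 0, "z": 0, "ax": 0, "ay": 0, "az": 0, "jaw": -1}, {"x": 0.1, "y": 0, "z": 0, "ax": 0, "ay": 0, "az": 0, "jaw": -1}, {"x": 0.1, "y": 0, "z": 0, "ax": 0, "ay": 0, "az": 0, "jaw": -1}]'

```text
time: 17.9
tool_pos: [496.9, -45.8, 22.3]
tcp_rot: [3.141, -0.0, 0.122]
contact_force: [0.7, 0.1, -0.2]
grip_width: 0.4
finger_force: 0.0
```

```bash
python3 m.py w7
```

```text
17.9 [496.86 -45.82  22.31] [ 3.14 -0.    0.12] 0.3801423474633965 [ 0.67  0.12 -0.23]
[282.57 259.32] [ 253  241   60   49 1262] [[526.88 -42.6   80.  ]] stage rel seat [[-21.34  -0.51]] depthz [79.96]
```

Request:
send_rows --rows '[{"x": 0.012, "y": 0, "z": 0, "ax": 0, "ay": 0, "az": 0, "jaw": -1}, {"x": 0.024, "y": 0, "z": 0, "ax": 0, "ay": 0, "az": 0, "jaw": -1}, {"x": 0.036, "y": 0, "z": 0, "ax": 0, "ay": 0, "az": 0, "jaw": -1}, {"x": 0.048, "y": 0, "z": 0, "ax": 0, "ay": 0, "az": 0, "jaw": -1}, {"x": 0.06, "y": 0, "z": 0, "ax": 0, "ay": 0, "az": 0, "jaw": -1}, {"x": 0.066, "y": 0, "z": 0, "ax": 0, "ay": 0, "az": 0, "jaw": -1}, {"x": 0.072, "y": 0, "z": 0, "ax": 0, "ay": 0, "az": 0, "jaw": -1}, {"x": 0.078, "y": 0, "z": 0, "ax": 0, "ay": 0, "az": 0, "jaw": -1}, {"x": 0.078, "y": 0, "z": 0, "ax": 0, "ay": 0, "az": 0, "jaw": -1}, {"x": 0.078, "y": 0, "z": 0, "ax": 0, "ay": 0, "az": 0, "jaw": -1}]'

```text
time: 19.2
tool_pos: [512.1, -43.9, 22.3]
tcp_rot: [3.141, 0.0, 0.122]
contact_force: [-0.2, 0.2, 0.3]
grip_width: 0.3
finger_force: 0.0
```

Request:
send_rows --rows '[{"x": 0.003, "y": 0, "z": 0, "ax": 0, "ay": 0, "az": 0, "jaw": -1}, {"x": 0.006, "y": 0, "z": 0, "ax": 0, "ay": 0, "az": 0, "jaw": -1}, {"x": 0.009, "y": 0, "z": 0, "ax": 0, "ay": 0, "az": 0, "jaw": -1}, {"x": 0.012, "y": 0, "z": 0, "ax": 0, "ay": 0, "az": 0, "jaw": -1}, {"x": 0.015, "y": 0, "z": 0, "ax": 0, "ay": 0, "az": 0, "jaw": -1}, {"x": 0.015, "y": 0, "z": 0, "ax": 0, "ay": 0, "az": 0, "jaw": -1}, {"x": 0.015, "y": 0, "z": 0, "ax": 0, "ay": 0, "az": 0, "jaw": -1}, {"x": 0.015, "y": 0, "z": 0, "ax": 0, "ay": 0, "az": 0, "jaw": -1}, {"x": 0.015, "y": 0, "z": 0, "ax": 0, "ay": 0, "az": 0, "jaw": -1}, {"x": 0.015, "y": 0, "z": 0, "ax": 0, "ay": 0, "az": 0, "jaw": -1}]'

```text
time: 20.45
tool_pos: [515.0, -43.5, 22.2]
tcp_rot: [-3.142, 0.0, 0.122]
contact_force: [-3.9, 3.2, 1.5]
grip_width: 0.7
finger_force: 2.0
```

```bash
python3 m.py w8
python3 - <<'E'
import cv2
i=cv2.imread('pics/w8.png')[140:300,180:390];cv2.imwrite('pics/w8c.png',cv2.resize(i,None,fx=3.5,fy=3.5,interpolation=2))
E
```

```text
20.45 [514.99 -43.49  22.22] [-3.14  0.    0.12] 0.7338206985996493 [-3.88  3.22  1.47]
[282.62 260.02] [ 254  243   58   47 1169] [[544.83 -40.32  80.  ]] stage rel seat [[-3.24 -0.43]] depthz [80.13]
```

View pics/w8c.png

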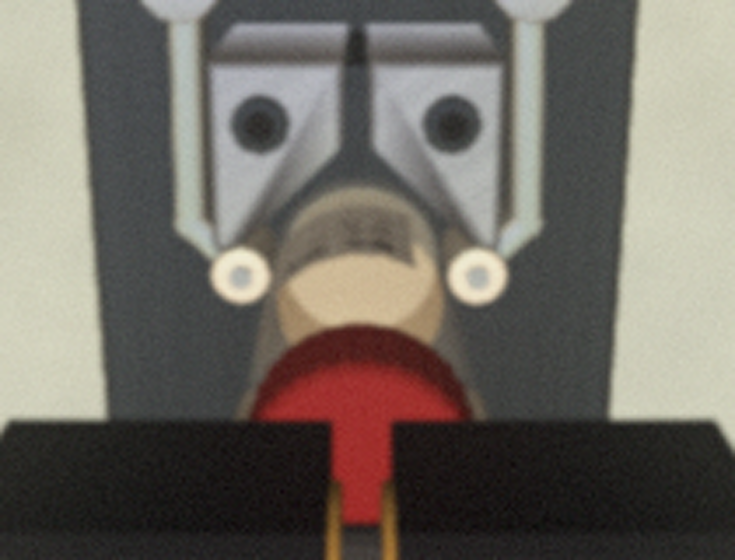

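The vial is upright and just touching both noses, at crop (240,275) and (478,275). It sits about 0.4 mm to the right and the side load agrees, so I'll bias the tool left while advancing.

Request:
send_rows --rows '[{"x": 0, "y": -0.001, "z": 0, "ax": 0, "ay": 0, "az": 0, "jaw": -1}, {"x": 0.002, "y": -0.002, "z": 0, "ax": 0, "ay": 0, "az": 0, "jaw": -1}, {"x": 0.004, "y": -0.0025, "z": 0, "ax": 0, "ay": 0, "az": 0, "jaw": -1}, {"x": 0.006, "y": -0.0025, "z": 0, "ax": 0, "ay": 0, "az": 0, "jaw": -1}, {"x": 0.008, "y": -0.0025, "z": 0, "ax": 0, "ay": 0, "az": 0, "jaw": -1}, {"x": 0.01, "y": -0.0025, "z": 0, "ax": 0, "ay": 0, "az": 0, "jaw": -1}, {"x": 0.012, "y": -0.0025, "z": 0, "ax": 0, "ay": 0, "az": 0, "jaw": -1}, {"x": 0.014, "y": -0.0025, "z": 0, "ax": 0, "ay": 0, "az": 0, "jaw": -1}, {"x": 0.016, "y": -0.0025, "z": 0, "ax": 0, "ay": 0, "az": 0, "jaw": -1}, {"x": 0.018, "y": -0.0025, "z": 0, "ax": 0, "ay": 0, "az": 0, "jaw": -1}]'

```text
time: 21.75
tool_pos: [517.9, -42.8, 22.2]
tcp_rot: [3.142, 0.002, 0.122]
contact_force: [-6.6, 0.3, 2.5]
grip_width: 0.3
finger_force: 3.4
```

Request:
send_rows --rows '[{"x": 0.002, "y": 0, "z": 0, "ax": 0, "ay": 0, "az": 0, "jaw": -1}, {"x": 0.004, "y": 0, "z": 0, "ax": 0, "ay": 0, "az": 0, "jaw": -1}, {"x": 0.006, "y": 0, "z": 0, "ax": 0, "ay": 0, "az": 0, "jaw": -1}, {"x": 0.008, "y": 0, "z": 0, "ax": 0, "ay": 0, "az": 0, "jaw": -1}, {"x": 0.01, "y": 0, "z": 0, "ax": 0, "ay": 0, "az": 0, "jaw": -1}, {"x": 0.012, "y": 0, "z": 0, "ax": 0, "ay": 0, "az": 0, "jaw": -1}, {"x": 0.014, "y": 0, "z": 0, "ax": 0, "ay": 0, "az": 0, "jaw": -1}, {"x": 0.016, "y": 0, "z": 0, "ax": 0, "ay": 0, "az": 0, "jaw": -1}, {"x": 0.018, "y": 0, "z": 0, "ax": 0, "ay": 0, "az": 0, "jaw": -1}, {"x": 0.018, "y": 0, "z": 0, "ax": 0, "ay": 0, "az": 0, "jaw": -1}]'

```text
time: 23.0
tool_pos: [522.6, -42.2, 22.3]
tcp_rot: [3.141, -0.001, 0.122]
contact_force: [-3.2, -0.6, -1.2]
grip_width: 0.4
finger_force: 1.4
```

Request:
send_rows --rows '[{"x": 0.001, "y": 0, "z": 0, "ax": 0, "ay": 0, "az": 0, "jaw": -1}, {"x": 0.002, "y": 0, "z": 0, "ax": 0, "ay": 0, "az": 0, "jaw": -1}, {"x": 0.003, "y": 0, "z": 0, "ax": 0, "ay": 0, "az": 0, "jaw": -1}, {"x": 0.004, "y": 0, "z": 0, "ax": 0, "ay": 0, "az": 0, "jaw": -1}, {"x": 0.005, "y": 0, "z": 0, "ax": 0, "ay": 0, "az": 0, "jaw": -1}, {"x": 0.006, "y": 0, "z": 0, "ax": 0, "ay": 0, "az": 0, "jaw": -1}, {"x": 0.007, "y": 0, "z": 0, "ax": 0, "ay": 0, "az": 0, "jaw": -1}, {"x": 0.008, "y": 0, "z": 0, "ax": 0, "ay": 0, "az": 0, "jaw": -1}, {"x": 0.008, "y": 0, "z": 0, "ax": 0, "ay": 0, "az": 0, "jaw": -1}, {"x": 0.008, "y": 0, "z": 0, "ax": 0, "ay": 0, "az": 0, "jaw": -1}]'

```text
time: 24.25
tool_pos: [523.8, -42.0, 22.3]
tcp_rot: [3.141, -0.0, 0.122]
contact_force: [-2.1, -0.4, 0.1]
grip_width: 0.6
finger_force: 1.4
```

Request:
send_rows --rows '[{"x": 0.001, "y": 0, "z": 0, "ax": 0, "ay": 0, "az": 0, "jaw": -1}, {"x": 0.002, "y": 0, "z": 0, "ax": 0, "ay": 0, "az": 0, "jaw": -1}, {"x": 0.003, "y": 0, "z": 0, "ax": 0, "ay": 0, "az": 0, "jaw": -1}, {"x": 0.004, "y": 0, "z": 0, "ax": 0, "ay": 0, "az": 0, "jaw": -1}, {"x": 0.004, "y": 0, "z": 0, "ax": 0, "ay": 0, "az": 0, "jaw": -1}, {"x": 0.004, "y": 0, "z": 0, "ax": 0, "ay": 0, "az": 0, "jaw": -1}, {"x": 0.004, "y": 0, "z": 0, "ax": 0, "ay": 0, "az": 0, "jaw": -1}, {"x": 0.004, "y": 0, "z": 0, "ax": 0, "ay": 0, "az": 0, "jaw": -1}, {"x": 0.004, "y": 0, "z": 0, "ax": 0, "ay": 0, "az": 0, "jaw": -1}, {"x": 0.004, "y": 0, "z": 0, "ax": 0, "ay": 0, "az": 0, "jaw": -1}]'

```text
time: 25.5
tool_pos: [524.0, -41.9, 22.2]
tcp_rot: [-3.141, 0.001, 0.122]
contact_force: [-5.9, 0.4, 1.6]
grip_width: 0.7
finger_force: 2.8
```

Request:
send_rows --rows '[{"x": 0.0005, "y": 0, "z": 0, "ax": 0, "ay": 0, "az": 0, "jaw": -1}, {"x": 0.001, "y": 0, "z": 0, "ax": 0, "ay": 0, "az": 0, "jaw": -1}, {"x": 0.001, "y": 0, "z": 0, "ax": 0, "ay": 0, "az": 0, "jaw": -1}, {"x": 0.001, "y": 0, "z": 0, "ax": 0, "ay": 0, "az": 0, "jaw": -1}, {"x": 0.001, "y": 0, "z": 0, "ax": 0, "ay": 0, "az": 0, "jaw": -1}, {"x": 0.001, "y": 0, "z": 0, "ax": 0, "ay": 0, "az": 0, "jaw": -1}, {"x": 0.001, "y": 0, "z": 0, "ax": 0, "ay": 0, "az": 0, "jaw": -1}, {"x": 0.001, "y": 0, "z": 0, "ax": 0, "ay": 0, "az": 0, "jaw": -1}, {"x": 0.001, "y": 0, "z": 0, "ax": 0, "ay": 0, "az": 0, "jaw": -1}, {"x": 0.001, "y": 0, "z": 0, "ax": 0, "ay": 0, "az": 0, "jaw": -1}]'

```text
time: 26.75
tool_pos: [524.0, -41.9, 22.2]
tcp_rot: [-3.141, 0.002, 0.122]
contact_force: [-6.3, 0.2, 2.7]
grip_width: 0.4
finger_force: 3.2
```

```bash
python3 m.py w9
python3 - <<'E'
import cv2
i=cv2.imread('pics/w9.png')[140:300,180:390];cv2.imwrite('pics/w9c.png',cv2.resize(i,None,fx=3.5,fy=3.5,interpolation=2))
E
```

```text
26.75 [524.01 -41.86  22.23] [-3.14  0.    0.12] 0.44297698731110347 [-6.34  0.19  2.65]
[282.48 260.27] [ 254  243   57   47 1137] [[553.84 -38.65  80.  ]] stage rel seat [[5.9  0.13]] depthz [81.01]
```

View pics/w9c.png

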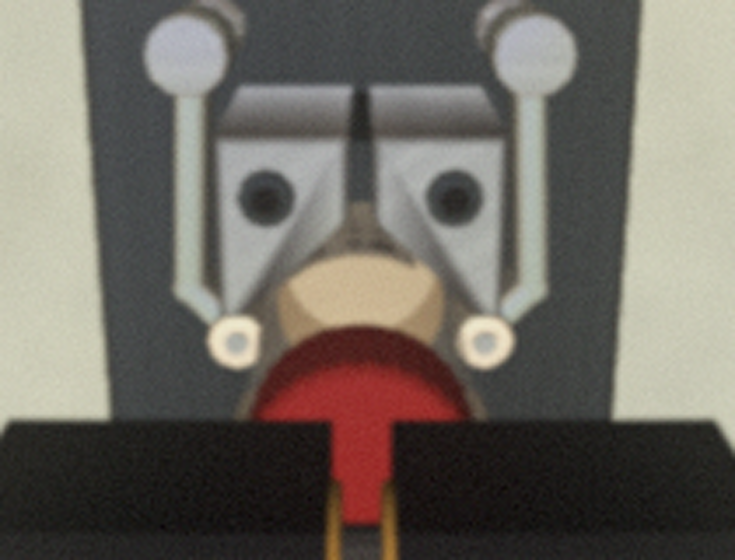

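The vial is nestled symmetrically in the V, with the noses at crop (235,342) and (485,342). Travel has stalled as the force rises, so it is on the V. A little more command should bring it to 8 N.

Request:
send_rows --rows '[{"x": 0.0005, "y": 0, "z": 0, "ax": 0, "ay": 0, "az": 0, "jaw": -1}, {"x": 0.001, "y": 0, "z": 0, "ax": 0, "ay": 0, "az": 0, "jaw": -1}, {"x": 0.0015, "y": 0, "z": 0, "ax": 0, "ay": 0, "az": 0, "jaw": -1}, {"x": 0.0015, "y": 0, "z": 0, "ax": 0, "ay": 0, "az": 0, "jaw": -1}, {"x": 0.0015, "y": 0, "z": 0, "ax": 0, "ay": 0, "az": 0, "jaw": -1}, {"x": 0.0015, "y": 0, "z": 0, "ax": 0, "ay": 0, "az": 0, "jaw": -1}, {"x": 0.0015, "y": 0, "z": 0, "ax": 0, "ay": 0, "az": 0, "jaw": -1}, {"x": 0.0015, "y": 0, "z": 0, "ax": 0, "ay": 0, "az": 0, "jaw": -1}, {"x": 0.0015, "y": 0, "z": 0, "ax": 0, "ay": 0, "az": 0, "jaw": -1}, {"x": 0.0015, "y": 0, "z": 0, "ax": 0, "ay": 0, "az": 0, "jaw": -1}]'

```text
time: 28.05
tool_pos: [524.1, -41.9, 22.2]
tcp_rot: [-3.141, 0.002, 0.122]
contact_force: [-7.2, -0.6, 3.3]
grip_width: 0.3
finger_force: 3.7
```

Request:
send_rows --rows '[{"x": 0.0005, "y": 0, "z": 0, "ax": 0, "ay": 0, "az": 0, "jaw": -1}, {"x": 0.001, "y": 0, "z": 0, "ax": 0, "ay": 0, "az": 0, "jaw": -1}, {"x": 0.001, "y": 0, "z": 0, "ax": 0, "ay": 0, "az": 0, "jaw": -1}, {"x": 0.001, "y": 0, "z": 0, "ax": 0, "ay": 0, "az": 0, "jaw": -1}, {"x": 0.001, "y": 0, "z": 0, "ax": 0, "ay": 0, "az": 0, "jaw": -1}, {"x": 0.001, "y": 0, "z": 0, "ax": 0, "ay": 0, "az": 0, "jaw": -1}, {"x": 0.001, "y": 0, "z": 0, "ax": 0, "ay": 0, "az": 0, "jaw": -1}, {"x": 0.001, "y": 0, "z": 0, "ax": 0, "ay": 0, "az": 0, "jaw": -1}, {"x": 0.001, "y": 0, "z": 0, "ax": 0, "ay": 0, "az": 0, "jaw": -1}, {"x": 0.001, "y": 0, "z": 0, "ax": 0, "ay": 0, "az": 0, "jaw": -1}]'

```text
time: 29.3
tool_pos: [524.0, -41.8, 22.2]
tcp_rot: [-3.141, 0.003, 0.122]
contact_force: [-7.6, -1.8, 3.8]
grip_width: 0.5
finger_force: 4.0
```

Force along the stage x is 7.8 N with no travel. I'll back off straight and check.

Request:
send_rows --rows '[{"x": -0.003, "y": 0, "z": 0, "ax": 0, "ay": 0, "az": 0, "jaw": -1}, {"x": -0.008, "y": 0, "z": 0, "ax": 0, "ay": 0, "az": 0, "jaw": -1}, {"x": -0.02, "y": 0, "z": 0, "ax": 0, "ay": 0, "az": 0, "jaw": -1}, {"x": -0.1, "y": 0, "z": 0, "ax": 0, "ay": 0, "az": 0, "jaw": -1}, {"x": -0.2, "y": 0, "z": 0, "ax": 0, "ay": 0, "az": 0, "jaw": -1}, {"x": -0.35, "y": 0, "z": 0, "ax": 0, "ay": 0, "az": 0, "jaw": -1}, {"x": -0.4, "y": 0, "z": -0.1, "ax": 0, "ay": 0, "az": 0, "jaw": -1}, {"x": -0.4, "y": 0, "z": -0.3, "ax": 0, "ay": 0, "az": 0, "jaw": -1}, {"x": -0.4, "y": 0, "z": -0.45, "ax": 0, "ay": 0, "az": 0, "jaw": -1}, {"x": -0.4, "y": 0, "z": -0.45, "ax": 0, "ay": 0, "az": 0, "jaw": -1}]'

```text
time: 30.55
tool_pos: [448.3, -52.3, 114.7]
tcp_rot: [3.139, -0.007, 0.122]
contact_force: [0.2, 0.4, 0.1]
grip_width: 0.4
finger_force: 0.0
```

```bash
python3 m.py w10
python3 - <<'E'
import cv2
i=cv2.imread('pics/w10.png')[0:200,180:390];cv2.imwrite('pics/w10c.png',cv2.resize(i,None,fx=3,fy=3,interpolation=2))
E
```

```text
30.55 [448.29 -52.28 114.7 ] [ 3.14 -0.01  0.12] 0.4383412713339051 [0.16 0.36 0.07]
[280.37  69.33] [ 260   48   41   43 1364] [[547.58 -39.31  80.  ]] stage rel seat [[-0.4   0.24]] depthz [79.06]
```

View pics/w10c.png

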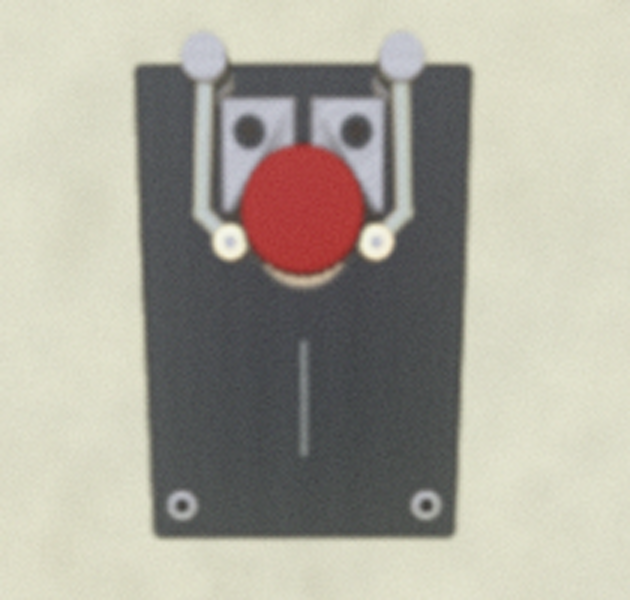

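The vial's cap is centred at crop (303,210), so the vial stands upright in the V. It is within about 0.5 mm of the seat, both noses (230,242) and (376,242) hold it, and the arm is clear. I'm handing in.

```bash
python3 -c "
from plant import bot
print(bot.close_job())"
```

```text
the job is handed in; nothing more can be done
None
```

The job is handed in: the red-capped vial stands in the V-block, pressed home at about 7.8 N and held by both clip noses. The other items were never handled, and the job took about 31 s of the 58 s allowed.

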